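# Sort the received samples and file the slide box

## Task

Clear the mixed samples on the lab bench: stand the two wide specimen pots in the tray with the large bays and the two slim vials in the tray with the small bays, one in each bay, upright on the bay floor, and stack the loose slide box squarely on the filed slide box so that it locks down over the lugs on its lid. Keep pots and vials upright all the time, do not shift the timer or the rack of tubes, and leave everything released and at rest.

Things in the scene. Friction and masses are not known exactly. Their poses are not given: they have to be found in the camera images.
- pot_a: Upright screw-lid specimen pot, white with paper label and ribbed blue lid; 62 mm tall, body 50 mm across, lid 54 mm across over the top 16 mm; about 70 g. Origin at the centre of its underside, z up; round, so its yaw means nothing. One of two alike, interchangeable.
- pot_b: Upright screw-lid specimen pot, white with paper label and ribbed blue lid; 62 mm tall, body 50 mm across, lid 54 mm across over the top 16 mm; about 70 g. Origin at the centre of its underside, z up; round, so its yaw means nothing. One of two alike, interchangeable.
- vial_a: Upright slim sample vial (self-standing tube), white with paper label and blue cap; 85 mm tall, body 27 mm across, cap 30 mm across over the top 17 mm; about 40 g. Origin at the centre of its underside, z up; round. One of two alike, interchangeable.
- vial_b: Upright slim sample vial (self-standing tube), white with paper label and blue cap; 85 mm tall, body 27 mm across, cap 30 mm across over the top 17 mm; about 40 g. Origin at the centre of its underside, z up; round. One of two alike, interchangeable.
- slide_box: Loose closed grey slide box, 100 (its x) by 56 (its y) by 36 mm tall plus lugs, lying flat, about 200 g. On its lid at x = -32 and +32, y = 0 stand two round lugs, 16 mm across tapering to 12, 5 high; under it at the same places two square recesses, 21 wide, 7 deep. Half a turn makes no difference. Grip across the 56 mm. Origin: centre of underside, z up.
- pot_tray: Fixed pale grey open tray with two large square bays side by side along its y: 78 mm (x) by 153 mm (y), 28 mm tall, walls and floor 4 mm thick; each bay is 70 mm wide inside, centres at x = 0, y = -37 and +37 mm. Origin at the centre of its underside, z up.
- vial_tray: Fixed pale grey open tray with two small square bays side by side along its y: 56 mm (x) by 106 mm (y), 40 mm tall, walls and floor 4 mm thick; each bay is 47 mm wide inside, centres at x = 0, y = -25.5 and +25.5 mm. Origin at the centre of its underside, z up.
- filed_box: Filed slide box, same make as the loose one, fixed on a steel base plate 130 (x) by 86 (y) by 8 mm. Box 100 (x) by 56 (y) mm, its lid top 44 mm above the origin, same lugs (5 mm high, at x = -32 and +32, y = 0). A box locked on it has its underside 44 mm above this origin, x along this x. Origin: centre of the plate underside, z up.
- timer: Bystander: round green bench timer, 64 mm across, 18 mm tall, loose. Origin at the centre of its underside. Leave it where it is.
- tube_rack: Bystander: white rack with 15 capped purple-top tubes, 70 mm (x) by 110 mm (y), 90 mm tall over the caps, loose. Origin at the centre of its underside. Leave it where it is.

How it is judged:
By the outcome, as a careful person would: the job done as asked, in the order asked, and still so for the second after the job is handed in, with the robot touching nothing.
It also fails if it takes over 134 s, if anything falls off the work surface, if the arm or the gripper's body presses on something with over 40 N, if the wrist force passes 120 N, or if a joint passes its speed limit or range.

## Robot

A 7-joint arm with a two-finger parallel gripper is mounted at the origin on the work surface. World frame = base frame: x ahead of the robot, y to its left, z up, the work surface at z = 0. Lengths are in mm, angles in rad, forces in N, time in s.
With the tool pointing down it reaches from about 425 to 950 mm from the base axis. Payload 4.7 kg.
Tool frame: the origin (TCP) lies on the centre line of the jaws, within the pads' length; the fingertips stand 25 mm ahead of it and the grasp point (between the pads) lies 6 mm ahead of it; z points along the fingers, y is the line along which they close (so a half turn about z gives the same grasp; the last joint's range is limited). The gripper opens to 85 mm and grips with 20 to 120 N. Pads are 22 mm wide; open, the fingers measure 114 mm over their backs; the gripper's body (76 mm by 85 mm) begins 54 mm behind the grasp point. The pads swing forward as they close: fully open they stand 13 mm farther back than shut.
Start: joints at [-1.323, 0.469, -0.049, 1.532, 0.024, 1.141, -0.082], TCP at [184.422, 649.334, 256.335] pointing down, gripper open.
Joint ranges: [-2.59, 2.59], [-0.33, 1.99], [-1.39, 1.29], [0.1, 2.45], [-1.04, 4.18], [0.21, 1.99], [-2.66, 2.66]. Speed limits (rad/s): [2.57, 2.57, 3.14, 3.14, 3.14, 3.14, 3.14].

## Interface

Orientations are given as [roll, pitch, yaw] about the fixed x, y, z axes, in that order (R = Rz(yaw) Ry(pitch) Rx(roll)).
In Python, from plant import env, effector, inverse_kinematics, get_state, viewer gives the robot as it stands. Calls block until the motion is done:
- env.reach(position, orientation): joint-space move of the TCP to a pose.
- env.line_to(position, rotation=None, max_speed=150, threshold=None): straight line of the TCP; rotation=None keeps the orientation; max_speed is the mean speed in mm/s. With threshold (N) it stops when the force on the tool has changed by that much, and returns True; else False.
- env.set_joints(angles): joint-space move.
- effector.grip(opening, effort=None): opening from 0.0 (shut) to 1.0 (fully open); effort is the grip in N (None keeps the last); returns when the fingers have stopped.
- env.hold(seconds).
- inverse_kinematics(position, orientation): joint angles nearest the present ones, or None.
- get_state(): the state.
- viewer.snapshot(name): name is "scene" or "top" or "wrist"; returns the picture (400x640x3 uint8, blue, green, red); there is no depth.
- viewer.get_calibration(name): a dict with "fov_y" (degrees; the focal length in pixels is half the picture's height over the tangent of half this angle, whatever the lens; pixels are square), "cx", "cy" (the principal point, pixels), "k1" (the pictures are not rectified: a ray, as slopes to the right and down, at radius r is drawn at 1 + k1 r^2 times it, then the intrinsics apply), "world_to_cam" (4x4, takes a point from world to camera coordinates). Camera axes: x right, y up, looking along -z (the intrinsics and any distortion apply to the point x, -y, -z); pixel columns grow to the right and rows downward; lengths in mm; the calibration is good to about 2 mm. A picture is of the moment at which its call begins: read the wrist's pose just before it. get_calibration takes no time and is no camera call; for the wrist camera it gives the pose at the moment of the call.
A pose or a line that the arm cannot do raises env.MotionError and nothing moves.
- env.job_done(): hands the job in; it is judged then, once.
The state is a dict: "clock": time; "qpos": joint angles; "qvel": joint speeds; "joint_efforts": joint torques, N m; "position": TCP position; "orientation": TCP orientation; "contact_force": force on the tool from outside, world axes, zero at the start; "wrist_torque": the same for the moment, N m; "width": opening from 0.0 (shut) to 1.0 (fully open); "finger_force": force on a finger pad.
Only numpy, scipy, OpenCV 4.12 (cv2) and the standard library are available. Lean on these libraries where they do the work, as an engineer would, in place of code of your own. Each camera call takes 0.05 s, during which the arm holds its last target. There are 200 camera calls.

## Working session

There is one attempt and no reset: what is moved stays moved. The work goes in short steps, each a Python script; the robot and the scene stay as the last script left them, time stands still between calls to the robot, and variables do not carry over. Pictures are saved under pics/ and viewed, at most 14 in all, crops included, and the job is handed in when it is done.

```bash
ls; mkdir -p pics; python3 - <<'E'
from plant import env, effector, inverse_kinematics, get_state, viewer
import cv2,numpy as np
for n in("top","scene"):
    cv2.imwrite(f"pics/{n}0.png",viewer.snapshot(n)); c=viewer.get_calibration(n)
    print(n,c)
s=get_state();print(s["clock"],s["position"],s["orientation"],s["width"])
E
```

```text
pics
top {'fov_y': 50.60857421833953, 'cx': 316.33290321103397, 'cy': 206.14551084099145, 'k1': -0.04702243983028864, 'world_to_cam': array([[ 2.77686867e-02, -9.99463494e-01, -1.73673176e-02,
        -2.21904968e+01],
       [ 9.96640322e-01,  2.63426757e-02,  7.75508411e-02,
        -5.77926244e+02],
       [-7.70517330e-02, -1.94624540e-02,  9.96837120e-01,
        -9.44938181e+02],
       [ 0.00000000e+00,  0.00000000e+00,  0.00000000e+00,
         1.00000000e+00]])}
scene {'fov_y': 45.422492266023, 'cx': 317.62908718755847, 'cy': 186.25687140093956, 'k1': -0.07816990813471246, 'world_to_cam': array([[ 7.78816099e-01,  6.27005147e-01, -1.76076711e-02,
        -4.20341770e+02],
       [-4.89574456e-01,  6.25179998e-01,  6.07837826e-01,
         2.51735799e+02],
       [ 3.92125409e-01, -4.64773618e-01,  7.93865950e-01,
        -1.33247576e+03],
       [ 0.00000000e+00,  0.00000000e+00,  0.00000000e+00,
         1.00000000e+00]])}
0.1 [184.31262905 648.84159514 255.36180585] [-3.13983099e+00  5.63257397e-05  2.86481799e+00] 0.9961577672852512
```

View pics/top0.png

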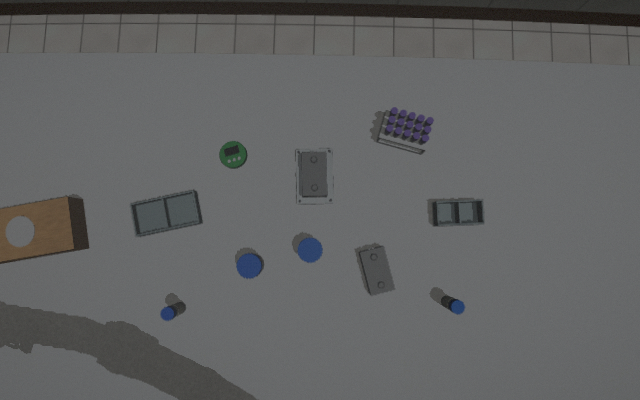

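View pics/scene0.png

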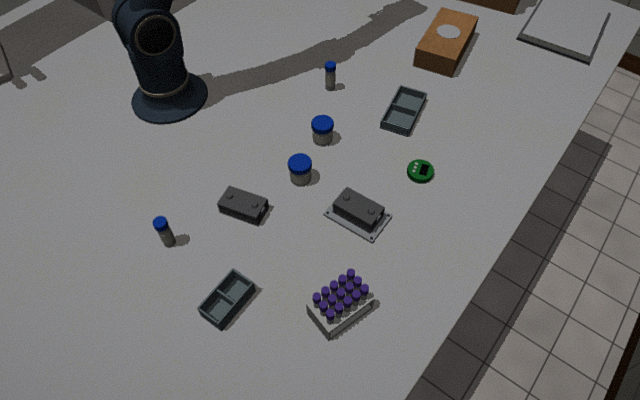

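```bash
cat > h.py <<'E'
from plant import env, effector, inverse_kinematics, get_state, viewer
import cv2, numpy as np
def cast(px, z, cal, shape=(400,640)):
    """pixels (N,2) -> world points on plane z"""
    f=shape[0]/2/np.tan(np.radians(cal["fov_y"])/2)
    K=np.array([[f,0,cal["cx"]],[0,f,cal["cy"]],[0,0,1.]])
    u=cv2.undistortPoints(np.asarray(px,float).reshape(-1,1,2),K,np.array([cal["k1"],0,0,0.]))[:,0]
    R,t=cal["world_to_cam"][:3,:3],cal["world_to_cam"][:3,3]
    d=np.c_[u[:,0],-u[:,1],-np.ones(len(u))]@R
    c=-R.T@t
    return c+d*((z-c[2])/d[:,2])[:,None]
def blobs(mask,amin):
    cs,_=cv2.findContours(mask.astype(np.uint8),cv2.RETR_EXTERNAL,cv2.CHAIN_APPROX_NONE)
    return [c for c in cs if cv2.contourArea(c)>amin]
E
python3 - <<'E'
from h import *
im=cv2.imread("pics/top0.png");cal=viewer.get_calibration("top")
b,g,r=[im[...,i].astype(int) for i in range(3)]
o=im.copy()
print("blue")
for c in blobs((b>100)&(b>1.8*r)&(b>1.6*g),60):
    (x,y),_=cv2.minEnclosingCircle(c);a=cv2.contourArea(c);m=cv2.moments(c);p=(m["m10"]/a,m["m01"]/a)
    z=54 if a>300 else 77
    print(np.round(p,1),round(x,1),round(y,1),a,cast([p],z,cal)[0].round(1))
print("green")
for c in blobs((g>1.3*r)&(g>1.3*b)&(g>50),60):
    m=cv2.moments(c);p=(m["m10"]/m["m00"],m["m01"]/m["m00"]);print(np.round(p,1),cast([p],18,cal)[0].round(1))
print("dark")
gray=im.max(2)
for c in blobs(gray<95,150):
    rc=cv2.minAreaRect(c);print(np.round(cv2.boundingRect(c)),np.round(rc[0],1),np.round(rc[1],1),round(rc[2],1))
for y,x in((150,380),(270,375),(175,313),(195,313),(212,150),(212,445),(206,135),(250,310),(20,100)): print((x,y),im[y,x])
o=np.hstack([cv2.convertScaleAbs(cv2.resize(im[120:320,120:255],None,fx=3,fy=3),alpha=1.6),cv2.convertScaleAbs(cv2.resize(im[120:320,280:400],None,fx=3,fy=3),alpha=1.6)])
cv2.imwrite("pics/c1.png",o)
E
```

```text
blue
[166.8 313.4] 167.0 313.5 97.5 [334.7 306.9  77. ]
[457.6 306.4] 457.5 306.5 91.5 [ 368.8 -313.3   77. ]
[248.4 265.6] 248.7 265.5 378.5 [440.8 138.5  54. ]
green
[232.5 154.1] [695.2 192.4  18. ]
dark
[  0 301 259  99] [128.  353.3] [275.1  59.7] 16.3
[165 293  21  27] [174.8 304.1] [24.1 18.3] 63.4
[429 287  30  26] [443.2 298.5] [30.6 14.2] 30.5
[235 248  29  29] [249.9 259.7] [31.1 20.8] 33.0
[354 243  41  53] [374.2 268.4] [50.4 30. ] 75.1
[292 232  24  22] [300.8 240.3] [15.4 23.9] 52.1
[427 198  58  29] [455.3 211.6] [28.1 56.6] 87.9
[  0 194  90  70] [ 41.  228.2] [56.9 93. ] 79.9
[130 189  73  49] [165.8 213. ] [36.2 69.8] 77.9
[295 149  33  49] [311. 173.] [48.9 31.2] 88.2
[219 141  29  28] [232.8 154.8] [27.6 26.9] 45.0
[370 110  63  45] [399.9 129.9] [58.1 36.6] 15.5
[  0   0 640  66] [319.5  32.5] [ 65. 639.] 90.0
(380, 150) [108 105 105]
(375, 270) [78 79 77]
(313, 175) [76 75 74]
(313, 195) [68 66 66]
(150, 212) [85 83 78]
(445, 212) [93 91 84]
(135, 206) [52 53 50]
(310, 250) [107  67  48]
(100, 20) [ 96  98 100]
```

View pics/c1.png

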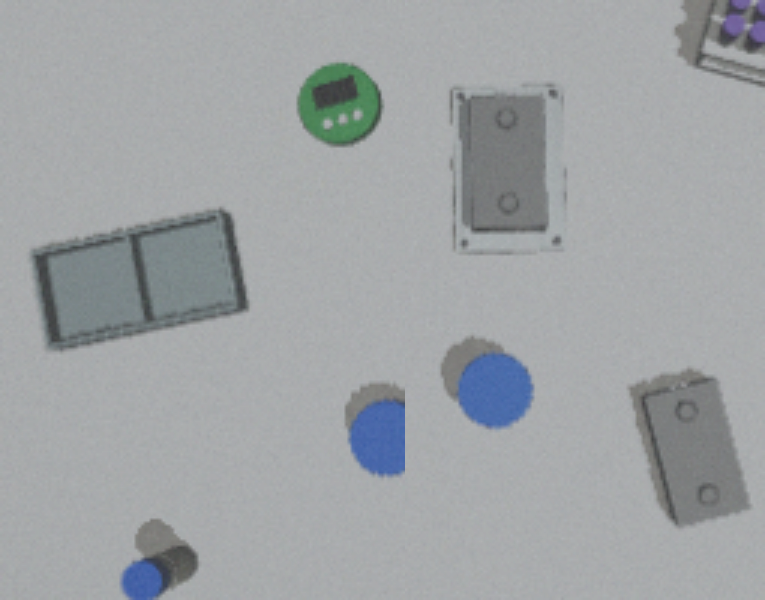

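The crops show both pots at (248,266) and (310,250), and the pot tray centred at about (166,213). The filed box is at (313,174) and the loose box at (376,270), with the lugs on both clearly visible. Next, a short wrist-camera tour of the trays and boxes.

```bash
cat >> h.py <<'E'
def rpy(yaw): return [np.pi,0,yaw]
def go(x,y,z,yaw):
    """empty joint-space move, choosing the nearer of the two equal yaws"""
    q0=np.array(get_state()["qpos"]);best=None
    for w in (yaw,yaw+np.pi,yaw-np.pi):
        q=inverse_kinematics([x,y,z],rpy(w))
        if q is not None:
            d=np.abs(np.array(q)-q0).max()
            if best is None or d<best[0]-1e-6: best=(d,w)
    env.reach([x,y,z],rpy(best[1])); return best[1]
E
python3 - <<'E'
from h import *
import pickle
im=cv2.imread("pics/top0.png");cal=viewer.get_calibration("top")
b,g,r=[im[...,i].astype(int) for i in range(3)]
for c in blobs((b>80)&(b>1.7*r)&(b>1.4*g)&(r<60),300):
    m=cv2.moments(c);p=(m["m10"]/m["m00"],m["m01"]/m["m00"]);print("pot",m["m00"],cast([p],54,cal)[0].round(1))
pt=cast([(165.8,213)],24,cal)[0];vt=cast([(457,211.6)],34,cal)[0]
fb=cast([(280+(506-405)/3,120+118/3),(280+(508-405)/3,120+202/3)],49,cal)
lb=cast([(280+(686-405)/3,120+411/3),(280+(708-405)/3,120+494/3)],41,cal)
print(pt,vt,fb,lb)
out={}
for n,(x,y) in dict(pt=pt[:2],fb=fb.mean(0)[:2],lb=lb.mean(0)[:2],vt=vt[:2]).items():
    w=go(x-40,y,330,0)
    env.hold(.3)
    c=viewer.get_calibration("wrist");i=viewer.snapshot("wrist");out[n]=(i,c)
    print(n,w,get_state()["clock"],-c["world_to_cam"][:3,:3].T@c["world_to_cam"][:3,3])
pickle.dump(out,open("w.pkl","wb"))
m=np.vstack([np.hstack([out["pt"][0],out["fb"][0]]),np.hstack([out["lb"][0],out["vt"][0]])])
cv2.imwrite("pics/w.png",cv2.resize(m,(800,500),interpolation=cv2.INTER_AREA))
E
```

```text
pot 431.0 [441.2 138.1  54. ]
pot 421.0 [479.9   5.4  54. ]
[553.14171536 340.30115946  24.        ] [ 573.45737871 -324.24443343   34.        ] [[681.40434027   1.8637507   49.        ]
 [618.21171491  -1.41415358  49.        ]] [[ 467.06678183 -137.25085734   41.        ]
 [ 406.6411759  -154.61859348   41.        ]]
pt 3.141592653589793 2.125 [428.09657209 342.20221816 448.60367916]
fb 3.141592653589793 3.8 [525.11366708   2.45402964 448.69658911]
lb 3.141592653589793 5.1583 [ 312.91094027 -144.16372776  448.5885336 ]
vt 3.141592653589793 6.4083 [ 448.47122699 -322.15838209  449.26786854]
```

View pics/w.png

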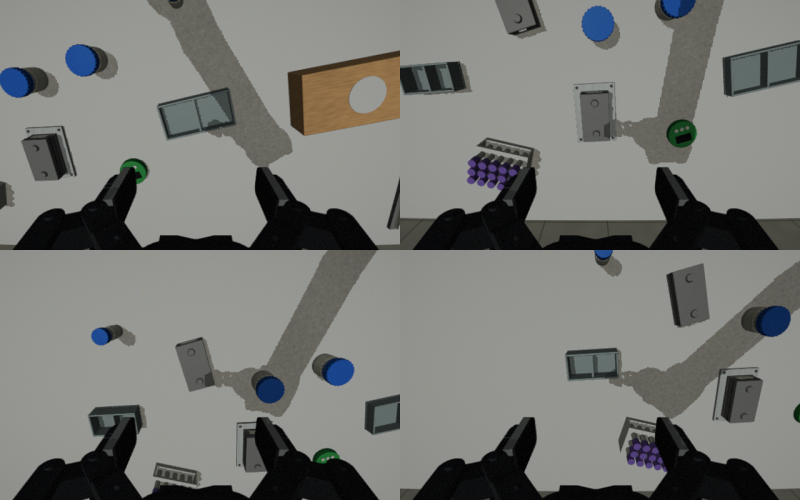

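```bash
python3 - <<'E'
import pickle,cv2,numpy as np
o=pickle.load(open("w.pkl","rb"))
t=[cv2.convertScaleAbs(cv2.resize(o[n][0][134:234,247:377],None,fx=3,fy=3,interpolation=cv2.INTER_CUBIC),alpha=1.5) for n in("pt","fb","lb","vt")]
cv2.imwrite("pics/z.png",np.vstack([np.hstack(t[:2]),np.hstack(t[2:])]))
E
```

```text
(no output)
```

View pics/z.png

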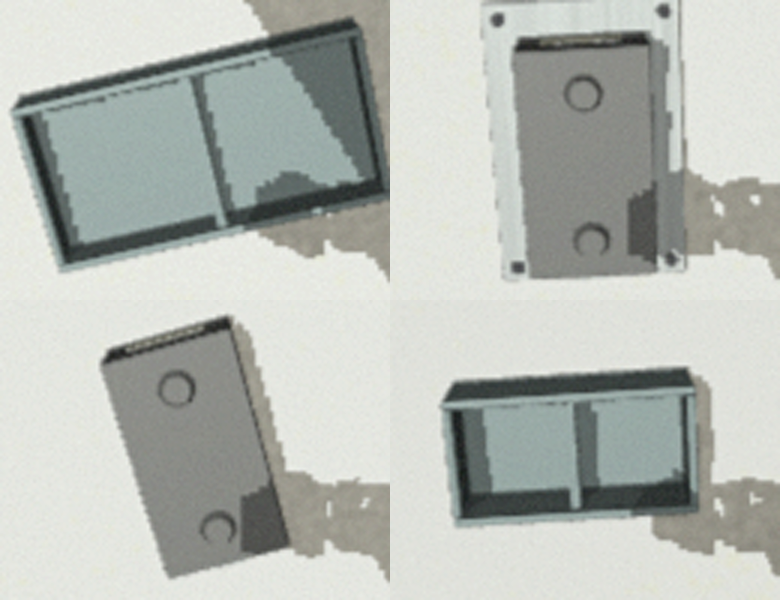

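The zoomed wrist views show the tray rims, the divider and the lid corners and lugs clearly. I'll cast them and check the known sizes.

```bash
python3 - <<'E'
from h import *
import pickle
o=pickle.load(open("w.pkl","rb"))
def C(n,pts,z):
    off=dict(pt=(0,0),fb=(390,0),lb=(0,300),vt=(390,300))[n]
    p=(np.array(pts,float)-off+.5)/3-.5+[247,134]
    w=cast(p,z,o[n][1])[:,:2]
    L=np.linalg.norm(np.roll(w,-1,0)-w,axis=1);e=np.roll(w,-1,0)-w
    print(n,"ctr",w.mean(0).round(1),"len",L.round(1),"ang",np.degrees(np.arctan2(e[:,1],e[:,0])).round(1))
    return w
C("pt",[(13,108),(360,37),(388,192),(62,268)],28)
C("pt",[(195,78),(224,226)],28)
C("fb",[(514,50),(650,45),(657,272),(530,277)],44)
C("fb",[(583,92),(591,238)],47)
C("lb",[(103,362),(231,322),(289,546),(169,577)],36)
C("lb",[(176,388),(217,526)],39)
C("vt",[(443,404),(694,390),(697,508),(457,523)],40)
print(get_state()["clock"])
E
```

```text
pt ctr [551.2 344.8] len [149.6  70.  149.1  76. ] ang [ 101.7   13.1  -76.  -166.5]
pt ctr [551.2 347.2] len [67.9 67.9] ang [  10.9 -169.1]
fb ctr [648.7   2.5] len [54.8 99.  55.2 99.3] ang [  92.2    2.9  -87.5 -177.3]
fb ctr [648.4   2.1] len [63.4 63.4] ang [   3. -177.]
lb ctr [ 434.4 -144. ] len [ 55.1 101.4  54.7  99.7] ang [ 107.4   15.1  -74.3 -164.7]
lb ctr [ 434.8 -144.8] len [63.1 63.1] ang [  15.9 -164.1]
vt ctr [ 570.5 -328.6] len [104.   51.7 103.6  52.7] ang [  93.3    3.4  -86.2 -176.1]
6.4083
```

```bash
cat >> h.py <<'E'
def pick(x,y,z,yaw,up,effort):
    w=go(x,y,z+70,yaw); env.line_to([x,y,z],max_speed=120)
    effector.grip(0.0,effort); s=get_state()
    print("grip",np.round(s["width"],3),np.round(s["finger_force"],1),np.round(s["position"],1),s["clock"])
    env.line_to([x,y,up],max_speed=120); return w
def place(via,x,y,z,up,yaw=None,floor=4,thr=4):
    rot=None if yaw is None else rpy(yaw)
    for v in via: env.line_to([v[0],v[1],up],max_speed=250)
    env.line_to([x,y,up],rot,max_speed=220); env.hold(.2)
    env.line_to([x,y,z+floor+12],max_speed=120); env.hold(.2)
    hit=env.line_to([x,y,z+floor-6],max_speed=25,threshold=thr)
    s=get_state();print("hit",hit,np.round(s["position"],1),np.round(s["contact_force"],1),np.round(s["width"],3))
    effector.grip(1.0); env.line_to([x,y,max(up,z+60)],max_speed=150)
    print("clock",get_state()["clock"])
E
python3 - <<'E'
from h import *
effector.grip(1.0,30)
pick(441,138,56,np.radians(-77.5),165,30)
place([],543.5,379.6,56,165)
cv2.imwrite("pics/p1.png",viewer.snapshot("top")[120:330,100:380])
E
```

```text
grip 0.619 30.7 [441.4 138.1  56.8] 9.6167
hit True [543.2 379.5  60.6] [-0.3 -1.1  2.9] 0.624
clock 15.1167
```

View pics/p1.png

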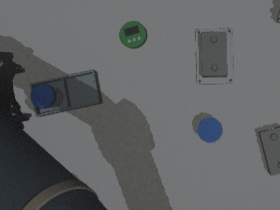

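Pot A stands in the left bay at about (142,216), and contact came at the expected height. Next, pot B and vial B.

```bash
python3 - <<'E'
from h import *
pick(480,5.4,56,np.radians(-77.5),165,30)
place([],559.5,307.4,56,165)
pick(368.8,-313.3,80,np.radians(-86.5),210,30)
place([],571+.061*25.5,-327.5-25.5,80,210)
i=viewer.snapshot("top"); cv2.imwrite("pics/p2.png",i)
cv2.imwrite("pics/p2b.png",viewer.snapshot("scene"))
E
```

```text
grip 0.615 30.8 [480.3   5.4  56.8] 17.725
hit True [559.2 307.3  60.5] [-0.4  0.7  3.6] 0.621
clock 23.45
grip 0.339 29.5 [ 369.  -313.6   80.4] 27.0583
hit True [ 572.6 -353.1   84.5] [ 0.7 -0.1  4.8] 0.34
clock 32.975
```

View pics/p2.png

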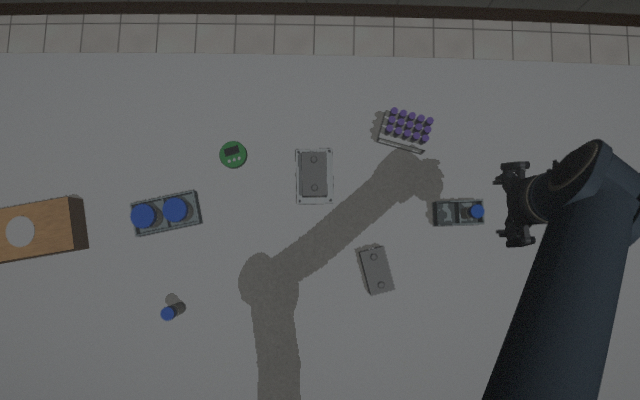

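All three sit in their bays: pots at (143,215) and (176,209), vial at (477,212). Next, vial A, then the box, checking the seating height before I release it.

```bash
python3 - <<'E'
from h import *
pick(334.7,306.9,80,np.radians(-86.5),210,30)
place([(480,20)],571-.061*25.5,-327.5+25.5,80,210)
# box: fresh wrist look, then pick
w=pick(434.6,-144.4,29,np.radians(15.4),150,70)
w2=w-np.radians(15.4-2.8)
env.line_to([648.6,2.3,150],rpy(w2),max_speed=180);env.hold(.3)
env.line_to([648.6,2.3,29+44+10],max_speed=100);env.hold(.3)
cv2.imwrite("pics/b1.png",viewer.snapshot("wrist"))
hit=env.line_to([648.6,2.3,29+44-4],max_speed=20,threshold=8)
s=get_state();print(hit,np.round(s["position"],2),np.round(s["contact_force"],1),np.round(s["wrist_torque"],2),s["width"],s["clock"])
cv2.imwrite("pics/b2.png",viewer.snapshot("scene"))
E
```

```text
grip 0.339 29.4 [334.9 307.1  80.4] 36.8667Traceback (most recent call last):
  File "<stdin>", line 3, in <module>
  File "h.py", line 33, in place
    env.line_to([x,y,up],rot,max_speed=220); env.hold(.2)
    ~~~~~~~~~~~^^^^^^^^^^^^^^^^^^^^^^^^^^^^
plant.MotionError: the arm cannot follow that straight line within its joint ranges
```

```bash
python3 - <<'E'
from h import *
s=get_state();print(np.round(s["position"],1),np.round(s["orientation"],3),np.round(s["qpos"],2),s["width"])
for p in((480,20,210),(530,-140,210),(569.4,-302,210)):
  for d in range(-180,181,30):
    q=inverse_kinematics(list(p),rpy(np.radians(d)))
    print(p,d,None if q is None else np.round(q,2)[[0,4,6]])
E
```

```text
[479.7  20.7 210.1] [-3.141 -0.    -1.508] [ 0.77  0.41 -1.11  1.99  0.44  1.01  2.65] 0.3410024278311988
(480, 20, 210) -180 [0.48 0.23 1.22]
(480, 20, 210) -150 [0.57 0.28 1.69]
(480, 20, 210) -120 [0.67 0.35 2.15]
(480, 20, 210) -90 [0.76 0.43 2.6 ]
(480, 20, 210) -60 [-1.03 -0.39 -2.31]
(480, 20, 210) -30 [-1.03 -0.39 -1.79]
(480, 20, 210) 0 [-1.03 -0.39 -1.26]
(480, 20, 210) 30 [-1.03 -0.39 -0.74]
(480, 20, 210) 60 [-1.03 -0.39 -0.22]
(480, 20, 210) 90 [-1.03 -0.39  0.31]
(480, 20, 210) 120 [0.32 0.15 0.24]
(480, 20, 210) 150 [0.4  0.19 0.73]
(480, 20, 210) 180 [0.48 0.23 1.22]
(530, -140, 210) -180 [0.69 0.28 1.5 ]
(530, -140, 210) -150 [0.78 0.34 1.96]
(530, -140, 210) -120 [0.87 0.41 2.42]
(530, -140, 210) -90 [1.1  0.75 2.65]
(530, -140, 210) -60 [-0.63 -0.54 -1.89]
(530, -140, 210) -30 [-0.63 -0.54 -1.37]
(530, -140, 210) 0 [-0.63 -0.54 -0.85]
(530, -140, 210) 30 [-0.63 -0.54 -0.32]
(530, -140, 210) 60 [-0.63 -0.54  0.2 ]
(530, -140, 210) 90 [-0.52 -0.4   0.59]
(530, -140, 210) 120 [0.53 0.17 0.54]
(530, -140, 210) 150 [0.61 0.22 1.02]
(530, -140, 210) 180 [0.69 0.28 1.5 ]
(569.4, -302, 210) -180 [0.85 0.33 1.72]
(569.4, -302, 210) -150 [0.92 0.41 2.18]
(569.4, -302, 210) -120 [1.08 0.61 2.55]
(569.4, -302, 210) -90 [-0.28 -0.68 -2.13]
(569.4, -302, 210) -60 [-0.28 -0.68 -1.6 ]
(569.4, -302, 210) -30 [-0.28 -0.68 -1.08]
(569.4, -302, 210) 0 [-0.28 -0.68 -0.56]
(569.4, -302, 210) 30 [-0.28 -0.68 -0.03]
(569.4, -302, 210) 60 [-0.28 -0.68  0.49]
(569.4, -302, 210) 90 [-0.08 -0.4   0.77]
(569.4, -302, 210) 120 [0.69 0.2  0.78]
(569.4, -302, 210) 150 [0.77 0.26 1.25]
(569.4, -302, 210) 180 [0.85 0.33 1.72]
```

```bash
python3 - <<'E'
from h import *
x,y=571-.061*25.5,-327.5+25.5
env.line_to([525,-140,210],rpy(np.radians(-175)),max_speed=90)
env.line_to([x,y,210],rpy(np.radians(93.5)),max_speed=90)
place([],x,y,80,210)
w=pick(434.6,-144.4,29,np.radians(15.4),150,70)
w2=w-np.radians(15.4-2.8)
env.line_to([648.6,2.3,150],rpy(w2),max_speed=180);env.hold(.3)
env.line_to([648.6,2.3,29+44+10],max_speed=100);env.hold(.3)
cv2.imwrite("pics/b1.png",viewer.snapshot("wrist"))
hit=env.line_to([648.6,2.3,29+44-4],max_speed=20,threshold=8)
s=get_state();print(hit,np.round(s["position"],2),np.round(s["contact_force"],1),np.round(s["wrist_torque"],2),s["width"],s["clock"])
cv2.imwrite("pics/b2.png",viewer.snapshot("scene"))
E
```

```text
hit True [ 569.5 -302.    84.5] [-0.7 -0.5  3.7] 0.34
clock 48.0917
grip 0.644 74.1 [ 435.2 -144.8   30. ] 50.4083
True [648.65   2.31  74.17] [-0.5 -0.2  4.5] [-0.14 -0.05 -0.09] 0.6419321168459574 55.125
```

View pics/b2.png

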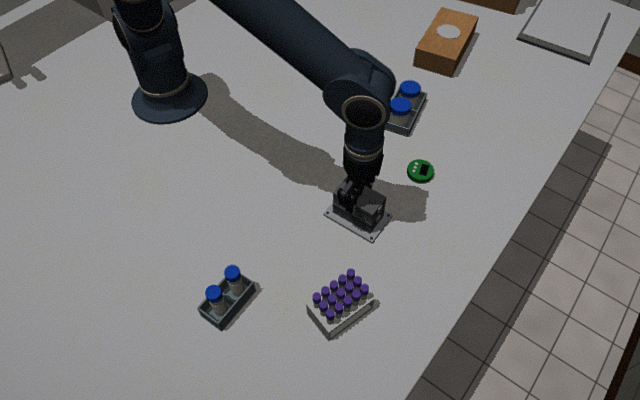

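The box rose 44.2 mm from where I picked it, so it is seated over the lugs. Release it and check.

```bash
python3 - <<'E'
from h import *
effector.grip(1.0); env.line_to([648.6,2.3,190],max_speed=120)
env.reach([600,2.3,330],get_state()["orientation"]); env.hold(.3)
a=viewer.snapshot("wrist")
go(430,-60,350,0);env.hold(.3)
cv2.imwrite("pics/f1.png",np.vstack([cv2.resize(a,(480,300)),cv2.resize(viewer.snapshot("scene"),(480,300))]))
cv2.imwrite("pics/f2.png",viewer.snapshot("top"))
print(get_state()["clock"])
E
```

```text
58.8667
```

View pics/f1.png

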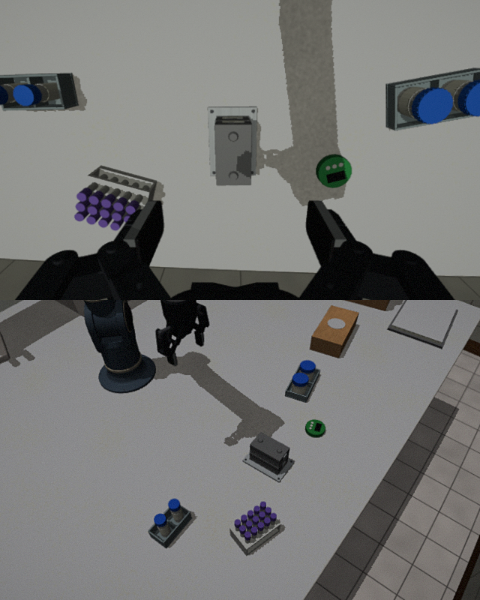

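View pics/f2.png

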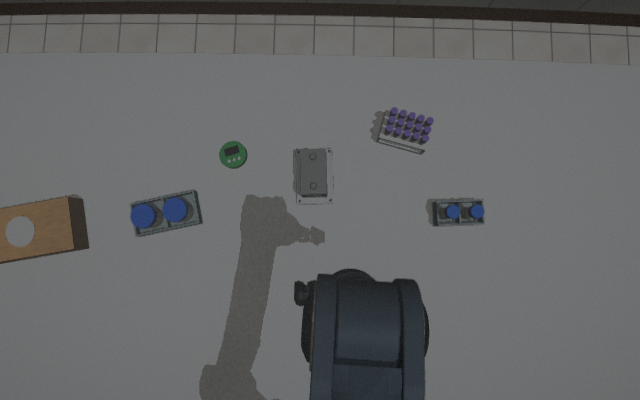

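All items are in place: pots at (143,216) and (175,210), vials at (453,212) and (477,212), and the box stacked squarely at (313,172). The timer (233,154) and the rack have not moved.

```bash
python3 -c "
from plant import env
print(env.job_done())"
```

```text
the job is handed in; nothing more can be done
None
```

The job is handed in after about 59 s of robot time: both pots and both vials stand in their bays, the slide box is locked on the filed box, and the final pictures show the timer and rack where they were.

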